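# Close the twist-fit storage shell over the small canister

## Task

The small blue-topped canister is already standing in the grey lower half of its storage shell. Put the tall orange twist cap over it, with the cap's lugs passing between the lugs of the lower half so that it sits right down on the shoulder (if it stands up on the lugs, turn it back, anticlockwise seen from above, until it drops), then twist it clockwise to the stop and let go. Leave the small canister standing inside, and do not disturb the kidney, the ring cutter or the wooden stamp.

Things in the scene. Friction and masses are not known exactly. Their poses are not given: they have to be found in the camera images.
- shell_base: grey lower half of the shell on a round wooden foot (diameter 104, 14 thick), all fixed. Origin: on its axis, underside of the foot; z up. Cup of diameter 71 up to a flat shoulder at z = 50, then a neck of outer diameter 48, inner 41, up to z = 66.5; inner floor z = 19. Seated on the shoulder, the cap's origin is at z = 50; standing on the neck's lugs, at about 63.5
- neck_lug (a point): middle of one of the two lugs on the grey neck, which stick out to diameter 60, z = 61 to 66.5. From above, each spans 70 degrees: -65 to +5 about the shell_base x axis (anticlockwise positive), the other half a turn on. Under the clockwise half of each (-65 to -30) a stop block fills the space down to the shoulder
- open_mark (a point): one of two black dashes on the foot, 44 from the axis, at +60 and -120 degrees about the shell_base x axis. With its bar over them the cap is in the middle of the gaps and drops in (anywhere within 20 degrees of them). From here it turns 60 degrees clockwise to closed
- closed_mark (a point): one of two red dots on the foot, 44 from the axis, on the +x and -x directions of shell_base. The cap's bar lies over them when it is twisted clockwise to the stop blocks (cap x axis along shell_base x axis, either way round)
- twist_cap: orange hollow cap standing mouth down, about 150 g. Origin: centre of its mouth rim; z up. Outer diameter 71, inner 65, body 59 high, ceiling inside at z = 55. The same after half a turn. Round the neck and lugs it has 2.5 radial play; seated, it turns with 2 vertical play, no pitch, no spring, light friction, and stays where it is left
- grip_bar (a point): centre of the white bar on top of the cap, 54 long (along the cap's x axis), 16 thick (along y), 29 high, from z = 58 to 87 in the cap's frame (this point: z = 73); the orange top is at z = 59. Pinch it from above across its 16 mm
- cap_lug (a point): middle of one of the two lugs inside the cap's mouth, on its +x and -x sides (under the ends of the bar). They reach in to diameter 53, are 60 degrees wide each, z = 3 to 9 in the cap's frame
- small_canister: small closed canister, white below and blue above, diameter 34, 80 high (top edge tapered to 24), loose, standing in the lower half with up to 3.5 mm play; its top is 99 above the worktop. Origin: centre of its underside. Need not be touched
- rubber_kidney: red rubber kidney, 52 x 100 x 8, lying on the worktop; bystander. Origin: centre of its underside.
- ring_cutter: grey metal ring cutter, diameter 67, 22 high, on the worktop; bystander. Origin: centre of its underside.
- wood_stamp: turned wooden stamp, diameter 33, 62 high, standing; bystander. Origin: centre of its underside.
There are look-alikes about, which are no part of the job. Of the things that look like the twist_cap, the middle-sized one is meant.

How it is judged:
On the way:
1. the cap has dropped between the lugs and sits on the shoulder around the small canister, not yet twisted (horizontal distance between twist_cap and shell_base below 0.005 m and z of twist_cap in the frame of shell_base between 0.046 and 0.0535 m and angle between twist_cap's own z axis and vertical below 0.09 rad and horizontal distance between small_canister and shell_base below 0.008 m and z of small_canister in the frame of shell_base below 0.026 m and angle between the x axis of twist_cap and the x axis of shell_base, either way round above 0.45 rad), for 0.05 s.
At the end, for the whole second after the job is handed in: the cap is at rest on the lower half: rim 46 to 53.5 mm above the shell_base origin, within 5 mm of its axis, tilt under 0.09 rad, x axes within 0.2 rad (either way round); the small canister stands inside, within 8 mm of the axis, its origin under 26 mm above that of shell_base (horizontal distance between twist_cap and shell_base below 0.005 m and z of twist_cap in the frame of shell_base between 0.046 and 0.0535 m and angle between twist_cap's own z axis and vertical below 0.09 rad and horizontal distance between small_canister and shell_base below 0.008 m and z of small_canister in the frame of shell_base below 0.026 m and angle between the x axis of twist_cap and the x axis of shell_base, either way round below 0.2 rad and linear speed of twist_cap below 0.02 m/s and angular speed of twist_cap below 0.1 rad/s); the robot touches nothing.
It fails at once if the small canister is pulled out of the lower half or tipped over (z of small_canister in the frame of shell_base above 0.045 m or angle between small_canister's own z axis and vertical above 0.5 rad).
It fails at once if a bystander (kidney, ring cutter, stamp) is pushed more than 30 mm (distance of any of rubber_kidney, ring_cutter, wood_stamp from where it was at the start of the episode above 0.03 m).
It fails at once if the stamp is knocked over (angle between wood_stamp's own z axis and vertical above 0.5 rad).
It also fails if it takes over 45 s, if anything falls off the work surface, if the arm or the gripper's body presses on something with over 40 N, if the wrist force passes 120 N, or if a joint passes its speed limit or range.

## Robot

A 6-joint arm with a two-finger parallel gripper is mounted at the origin on a cart in front of the work surface, level with it; the furniture and walls round the work are solid. World frame = base frame: x ahead of the robot, y to its left, z up, the work surface at z = 0. Lengths are in m, angles in rad, forces in N, time in s.
With the tool pointing down it reaches from about 0.4 to 0.825 m from the base axis. Payload 7 kg.
Tool frame: the origin (TCP) lies between the finger pads; the fingertips stand 17 mm ahead of it and the grasp point (between the pads) lies 2 mm behind it (tcp_to_tips is the distance from the TCP to the fingertips, in m); x points along the fingers, y is the direction in which the jaws open and shut, and the axes are right-handed (so a half turn about x gives the same grasp; the last joint's range is limited). The gripper opens to 85 mm and grips with 20 to 120 N. Pads are 22 mm wide; open, the fingers measure 114 mm over their backs; the gripper's body (76 mm by 85 mm) begins 54 mm behind the grasp point. The pads swing forward as they close: fully open they stand 13 mm farther back than shut.
Start: joints at [1.419, 0.359, 0.012, 0, -1.224, -0.288], TCP at [0.287, 0.611, 0.248] pointing down, gripper open.
Joint ranges: [-3.07, 3.07], [-1.43, 2.12], [-1.02, 1.25], [-3.03, 1.67], [-3.05, -0], [-3.03, 3.03]. Speed limits (rad/s): [2.39, 2.39, 3.01, 3.14, 3.14, 3.14].

## Interface

Orientations are given as a unit quaternion [w, x, y, z].
In Python, from station import read_state, get_image, job_done, find_in, tcp_to_tips gives the robot as it stands. The module is installed in compiled form; this text tells all that it offers.
- The arm moves only by the tool step_arm, never from a script. Its argument "targets" is a list of rows, each an object with "travel": the shift along the tool's x, y, z each as a share of 0.3 m, from -1 to 1, a list of three; "yaw": the turn about the tool's x as a share of pi/4 rad, from -1 to 1; "fingers": the closure in counts, from 0 (fully open) to 255 (shut). In form: [{"travel": [x, y, z], "yaw": yaw, "fingers": fingers}, ...]. A call has 1 to 10 rows; each row is the pose to reach, as a shift and turn from the pose commanded when the call began, along the tool's axes at that moment; what a row does not reach only later rows make up. A row lasts 1/10 s, in which the tool goes at most 50 mm and 8.59 degrees, less where a joint would pass 70% of its speed; a pose out of reach is approached as far as the arm can. A call with a number of a shift or a turn outside -1 to 1 is refused whole. A call with a gripper value outside its range is refused whole. The fingers move at their own pace and stop on an object; the grip force is fixed at half the most. Time passes only in rows, so rows that repeat a pose let the fingers close. It gives the time, the measured TCP pose, the force and the opening at its end, in the units of the state.
- read_state(): the state, without advancing time (a new reading comes with each control period).
- get_image(name): name is "scene" or "top"; returns a dict with "img" (480x640x3 uint8, red, green, blue), "vfov" (degrees; the focal length in pixels is half the picture's height over the tangent of half this angle, whatever the lens; pixels are square), "cx", "cy" (the principal point, pixels), "camera_from_world" (4x4, takes a point from world to camera coordinates). Camera axes: x right, y up, looking along -z (the intrinsics and any distortion apply to the point x, -y, -z); pixel columns grow to the right and rows downward; lengths in m; the calibration is good to about 2 mm. A picture is of the moment at which its call begins. There is no depth.
- job_done(): hands the job in, once; it reports no verdict.
Trained networks look in the newest picture that a camera, given by its name, has taken for a name from the list of things; names that differ only in an ending like _2 or _b are one class to them, and where a whole thing is asked for, a point or a joint stands for the part that bears it (a point fixed in the world has none). Each returns a list of dicts, best first, with "p" (0 to 1); they miss things now and then, are a little off and sometimes report something else, mostly with a low value. They report only what shows in the picture. A call takes as long as a camera call. They do not tell look-alikes from the thing itself.
- find_in(camera, label): "extent" ([left, top, right, bottom] in pixels, round what is visible of it).
The state is a dict: "clock": time; "joint_pos": joint angles; "dq": joint speeds; "joint_torque": joint torques, N m; "position": TCP position; "tool_rot": TCP orientation; "force": force on the tool from outside, world axes, zero at the start; "wrist_torque": the same for the moment, N m; "grip_width": finger opening in m.
Only numpy, scipy, OpenCV 4.12 (cv2) and the standard library are available. Lean on these libraries where they do the work, as an engineer would, in place of code of your own. Each camera call takes 0.05 s, during which the arm holds its last target.

## Working session

There is one attempt and no reset: what is moved stays moved. The work goes in short steps, Python scripts to look and compute and a tool call to move; the robot and the scene stay as the last step left them, time stands still between calls to the robot, and variables do not carry over. Pictures are saved under pics/ and viewed, and the job is handed in when it is done.

Besides the shell and the picture viewer there is one more tool, called as a command line: name --argument value ..., lists and objects as JSON in quotes. step_arm: Moves the arm, as the interface text tells. Shift numbers are shares of 0.3 m and turn numbers shares of pi/4 rad, none past 1 either way. Its arguments: {"type":"object","properties":{"targets":{"type":"array","items":{"type":"object","properties":{"travel":{"type":"array","items":{"type":"number"}},"yaw":{"type":"number"},"fingers":{"type":"number"}}}}},"required":["targets"]}

```bash
mkdir -p pics; cat > h.py <<'E'
import numpy as np, cv2
from station import *
def shot(cam,name):
    d=get_image(cam); cv2.imwrite(f'pics/{name}.png',d['img'][:,:,::-1]); return d
E
python3 - <<'E'
from h import *
s=read_state(); print({k:np.round(v,3) for k,v in s.items()}, tcp_to_tips)
for c in ['scene','top']:
    d=shot(c,c+'0'); print(c,d['vfov'],d['cx'],d['cy'],np.round(d['camera_from_world'],4).tolist(),[k for k in d])
    for l in ['twist_cap','shell_base','neck_lug','open_mark','closed_mark','grip_bar','cap_lug','small_canister','rubber_kidney','ring_cutter','wood_stamp']:
        print(l,[(round(x['p'],2),np.round(x['extent']).tolist()) for x in find_in(c,l)])
E
```

```text
{'clock': np.float64(0.0), 'joint_pos': array([ 1.419,  0.359,  0.011, -0.   , -1.224, -0.288]), 'dq': array([-0.001,  0.001,  0.   ,  0.   , -0.001, -0.002]), 'joint_torque': array([ 1.0000e-03, -5.8332e+01,  2.9340e+01,  6.9360e+00, -6.0000e-03,
       -0.0000e+00]), 'position': array([0.287, 0.61 , 0.247]), 'tool_rot': array([ 0.154, -0.69 ,  0.155,  0.69 ]), 'force': array([-0.348, -0.369,  0.426]), 'wrist_torque': array([-0.061,  0.037, -0.026]), 'grip_width': np.float64(0.085)} 0.017
scene 50.406030329413696 322.10456024265994 245.8926065656119 [[0.7716, -0.6361, -0.0075, -0.3416], [0.4478, 0.5348, 0.7165, -0.342], [-0.4517, -0.5562, 0.6975, -0.661], [0.0, 0.0, 0.0, 1.0]] ['img', 'vfov', 'cx', 'cy', 'camera_from_world']
twist_cap [(0.92, [323.0, 300.0, 367.0, 355.0]), (0.78, [288.0, 276.0, 318.0, 316.0]), (0.73, [357.0, 356.0, 428.0, 444.0])]
shell_base [(0.58, [213.0, 217.0, 267.0, 272.0])]
neck_lug [(0.58, [215.0, 218.0, 265.0, 269.0])]
open_mark [(0.55, [214.0, 222.0, 265.0, 267.0])]
closed_mark [(0.9, [214.0, 220.0, 269.0, 272.0]), (0.58, [324.0, 301.0, 368.0, 356.0]), (0.3
[... 954 characters left out ...]
8.0, 245.0, 323.0])]
neck_lug []
open_mark [(0.65, [184.0, 260.0, 244.0, 320.0])]
closed_mark [(0.62, [186.0, 258.0, 244.0, 319.0])]
grip_bar [(0.94, [436.0, 271.0, 506.0, 331.0]), (0.66, [359.0, 256.0, 406.0, 303.0]), (0.57, [304.0, 269.0, 339.0, 298.0])]
cap_lug [(0.95, [309.0, 269.0, 339.0, 302.0]), (0.82, [437.0, 272.0, 502.0, 331.0]), (0.76, [360.0, 257.0, 407.0, 301.0])]
small_canister [(0.67, [185.0, 259.0, 245.0, 319.0]), (0.61, [198.0, 274.0, 221.0, 298.0])]
rubber_kidney [(0.6, [317.0, 188.0, 367.0, 224.0]), (0.25, [197.0, 275.0, 220.0, 295.0])]
ring_cutter [(0.55, [386.0, 177.0, 426.0, 216.0]), (0.24, [196.0, 273.0, 221.0, 299.0])]
wood_stamp [(0.55, [164.0, 186.0, 187.0, 213.0])]
```

View pics/scene0.png

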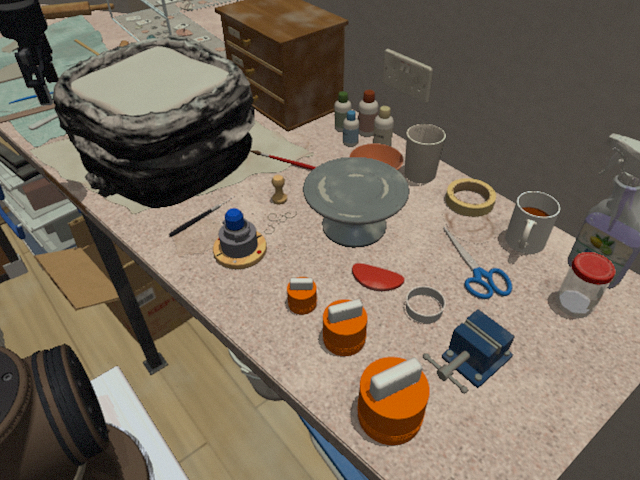

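View pics/top0.png

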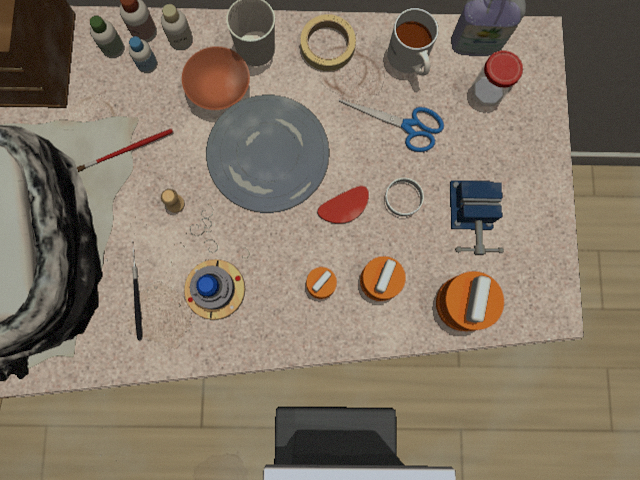

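```bash
python3 - <<'E'
import cv2,numpy as np
t=cv2.imread('pics/top0.png')
a=cv2.resize(t[245:315,345:420],None,fx=7,fy=7,interpolation=cv2.INTER_CUBIC)[:, :]
cv2.imwrite('pics/capc.png',a)
b=cv2.resize(t[250:330,175:255],None,fx=7,fy=7,interpolation=cv2.INTER_CUBIC)
cv2.imwrite('pics/basec.png',b)
E
```

```text
(no output)
```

View pics/capc.png

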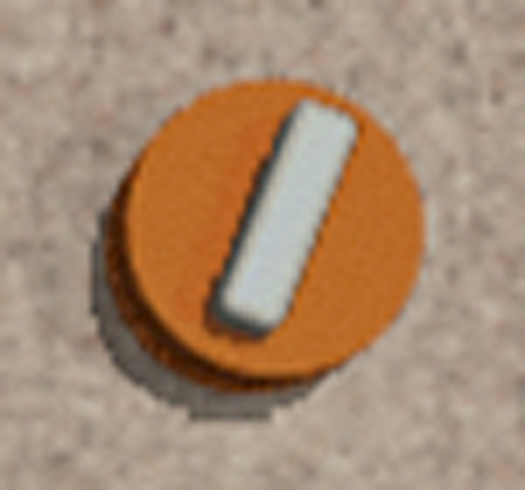

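View pics/basec.png

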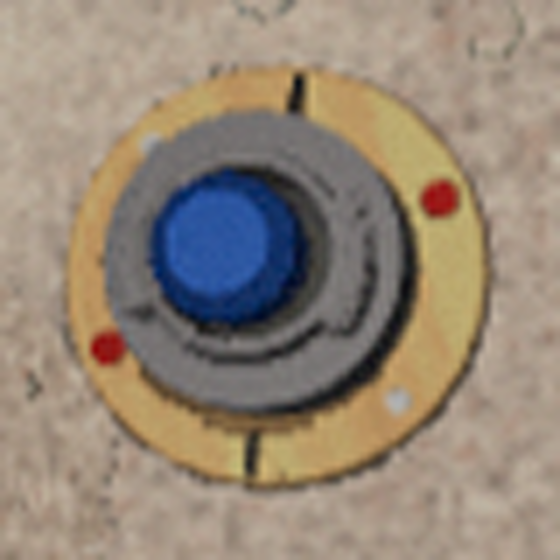

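The top view shows three orange caps: small at (321,283), middle at (383,278) and large at (470,301). I take the middle one. The shell's red dots are at about (190,299) and (237,278), and its dashes at about (217,263) and (211,314). Next I measure these.

```bash
cat >> h.py <<'E'
def ray(d,u,v):
    f=240/np.tan(np.radians(d['vfov']/2)); T=d['camera_from_world']; R=T[:3,:3]
    c=-R.T@T[:3,3]; w=R.T@np.array([(u-d['cx'])/f,-(v-d['cy'])/f,-1.0]); return c,w
def at(d,u,v,z):
    c,w=ray(d,u,v); return c+w*(z-c[2])/w[2]
def proj(d,p):
    f=240/np.tan(np.radians(d['vfov']/2)); q=d['camera_from_world']@np.append(p,1)
    return np.array([d['cx']+f*q[0]/-q[2], d['cy']-f*q[1]/-q[2]])
def blobs(d,mask,roi,amin=3):
    l,t,r,b=roi; m=np.zeros(mask.shape,np.uint8); m[t:b,l:r]=mask[t:b,l:r]
    n,lab,st,ce=cv2.connectedComponentsWithStats(m)
    return [(ce[i],st[i,4],lab==i) for i in range(1,n) if st[i,4]>=amin]
def masks(d):
    hsv=cv2.cvtColor(d['img'],cv2.COLOR_RGB2HSV).astype(int); H,S,V=hsv[...,0],hsv[...,1],hsv[...,2]
    return dict(orange=((H<16)&(S>150)&(V>90)).astype(np.uint8),white=((S<45)&(V>140)).astype(np.uint8),
      red=(((H<5)|(H>172))&(S>150)&(V>60)).astype(np.uint8),blue=((H>100)&(H<125)&(S>140)).astype(np.uint8),black=((V<70)).astype(np.uint8))
E
python3 - <<'E'
from h import *
rois={'top':((352,248,414,312),(180,255,250,326)),'scene':((318,295,372,358),(208,205,272,275))}
for c in rois:
    d=get_image(c); M=masks(d); rc,rb=rois[c]
    for k,roi,z in (('white',rc,.087),('orange',rc,.059),('red',rb,.014),('black',rb,.014),('blue',rb,.099)):
        for ce,a,m in blobs(d,M[k],roi):
            p=at(d,*ce,z); ys,xs=np.nonzero(m); r=cv2.minAreaRect(np.c_[xs,ys].astype(np.float32))
            P=np.array([at(d,u,v,z)[:2] for u,v in np.c_[xs,ys]])
            w,V=np.linalg.eigh(np.cov(P.T)); 
            print(c,k,ce.round(1),a,p[:2].round(4),'ang',round(np.degrees(np.arctan2(V[1,1],V[0,1])),1),'len',np.sqrt(12*w).round(4))
E
```

```text
top white [352.5 248.5] 4 [0.5034 0.0189] ang 155.1 len [0.0032 0.0033]
top white [383. 248.] 3 [ 0.5049 -0.0307] ang 90.8 len [0.     0.0056]
top white [388.  248.7] 3 [ 0.504  -0.0388] ang 118.9 len [0.0014 0.0064]
top white [403.3 250. ] 3 [ 0.5021 -0.0637] ang -152.7 len [0.0015 0.0063]
top white [407.  248.3] 3 [ 0.5049 -0.0698] ang 62.0 len [0.0015 0.0063]
top white [410.3 248.3] 3 [ 0.505  -0.0752] ang 135.4 len [0.0023 0.0041]
top white [352.5 252.2] 4 [0.4973 0.0189] ang 165.2 len [0.003  0.0056]
top white [357.9 252.6] 7 [0.4969 0.0103] ang 86.6 len [0.0029 0.011 ]
top white [370.5 252.8] 4 [ 0.4969 -0.0103] ang 108.5 len [0.0017 0.0077]
top white [374.5 256. ] 6 [ 0.4916 -0.0167] ang 110.2 len [0.0025 0.0082]
top white [380.1 254.7] 7 [ 0.4939 -0.0259] ang 95.3 len [0.0027 0.0076]
top white [388.5 255.2] 6 [ 0.4933 -0.0395] ang 82.4 len [0.0017 0.0106]
top white [401.2 263.7] 24 [ 0.4796 -0.06  ] ang -136.4 len [0.0044 0.0337]
top white [406.  256.3] 3 [ 0.4918 -0.0679] ang 91.7 len [0.0033 0.0056]
top white [364.7 262.8] 15 [ 0.4803 -0.0008] ang 136.2 len [0.0059 0.0135]

[... 3653 characters left out ...]
0.0444] ang 50.8 len [0.0031 0.0037]
scene orange [328.  343.8] 21 [ 0.4073 -0.0576] ang 84.6 len [0.0041 0.0171]
scene orange [333.7 346.3] 3 [ 0.4109 -0.0666] ang 85.0 len [0.0023 0.0041]
scene red [258.7 251.6] 7 [0.4615 0.2139] ang 152.6 len [0.0049 0.0074]
scene black [209.2 211.1] 12 [0.4502 0.3798] ang -139.3 len [0.0077 0.0112]
scene black [235.2 225.1] 174 [0.468  0.3075] ang 150.3 len [0.0307 0.0432]
scene black [236.4 236.6] 146 [0.4514 0.2771] ang 133.0 len [0.0251 0.0517]
scene black [239.3 248.3] 458 [0.4378 0.2454] ang 154.4 len [0.0434 0.0695]
scene blue [234.  219.3] 329 [0.4317 0.2348] ang 64.9 len [0.0291 0.0536]<stdin>:10: RuntimeWarning: invalid value encountered in sqrt
```

```bash
python3 - <<'E'
from h import *
from scipy.spatial.transform import Rotation as R
s=read_state(); q=s['tool_rot']; A=R.from_quat(q,scalar_first=True).as_matrix(); print(A.round(3)); print('tool y ang',np.degrees(np.arctan2(A[1,1],A[0,1])))
d=get_image('scene'); t=get_image('top'); print(proj(d,s['position']),proj(t,s['position']))
# kiln: candidate top corner points triangulated between views
def tri(a,b):
    c1,w1=ray(d,*a); c2,w2=ray(t,*b); 
    S=np.linalg.lstsq(np.c_[w1,-w2],c2-c1,rcond=None)[0]; p1=c1+w1*S[0]; p2=c2+w2*S[1]; return (p1+p2)/2,np.linalg.norm(p1-p2)
for a,b in [((245,90),(100,255)),((232,62),(72,165)),((80,110),(0,372)),((215,110),(65,345)),((228,73),(70,170))]: print(a,b,tri(a,b))
i=cv2.resize(d['img'][20:210,20:270],None,fx=3,fy=3); cv2.imwrite('pics/kiln.png',i[:,:,::-1])
i=cv2.resize(t['img'][110:390,0:200],None,fx=2,fy=2); cv2.imwrite('pics/kilnt.png',i[:,:,::-1])
E
```

```text
[[ 0.    -0.426 -0.905]
 [ 0.    -0.905  0.426]
 [-1.    -0.    -0.   ]]
tool y ang -115.1943611710895
[50.35496107 90.74997333] [-101.19846009  389.02018856]
(245, 90) (100, 255) (array([0.49343429, 0.33207054, 0.28949025]), np.float64(0.08558590559182162))
(232, 62) (72, 165) (array([0.56868591, 0.40063832, 0.29488177]), np.float64(0.010943734340651696))
(80, 110) (0, 372) (array([0.30483251, 0.48327909, 0.25677977]), np.float64(0.011143453945925646))
(215, 110) (65, 345) (array([0.40537553, 0.34483995, 0.28913253]), np.float64(0.14724065181131374))
(228, 73) (70, 170) (array([0.56699443, 0.41359437, 0.27003795]), np.float64(0.015725169655849237))
```

View pics/kiln.png

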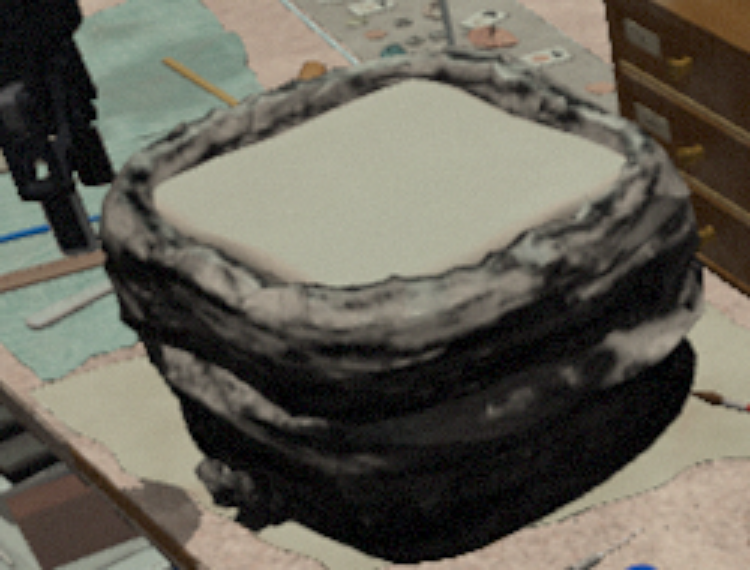

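View pics/kilnt.png

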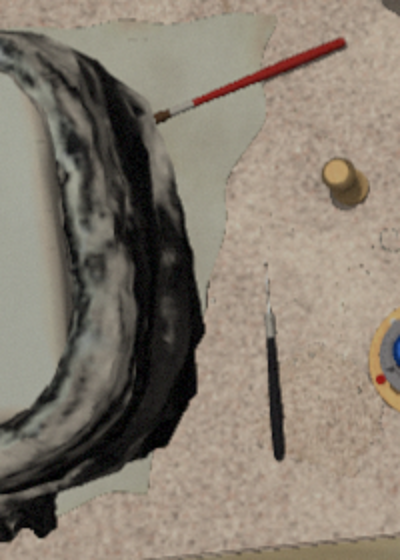

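step_arm --targets '[{"travel":[-0.6,0,0],"yaw":0,"fingers":0},{"travel":[-0.6,0,0],"yaw":0,"fingers":0},{"travel":[-0.6,0,0],"yaw":0,"fingers":0},{"travel":[-0.6,0,0],"yaw":0,"fingers":0},{"travel":[-0.6,0,0],"yaw":0,"fingers":0},{"travel":[-0.6,0.3,-0.25],"yaw":0,"fingers":0},{"travel":[-0.6,0.6,-0.5],"yaw":0,"fingers":0},{"travel":[-0.6,0.6,-0.5],"yaw":0,"fingers":0},{"travel":[-0.6,0.6,-0.5],"yaw":0,"fingers":0},{"travel":[-0.6,0.6,-0.5],"yaw":0,"fingers":0}]'

```text
clock: 2.4
position: [0.3467, 0.381, 0.4286]
tool_rot: [-0.155, 0.69, -0.154, -0.69]
force: [-0.2, -0.4, 0.4]
grip_width: 0.0858
```

```bash
python3 - <<'E'
from h import *
s=read_state(); print(s['joint_pos'].round(3),s['position'].round(3))
d=shot('scene','s1')
E
```

```text
[ 1.214  0.024 -0.009  0.    -1.537 -0.084] [0.347 0.381 0.429]
```

View pics/s1.png

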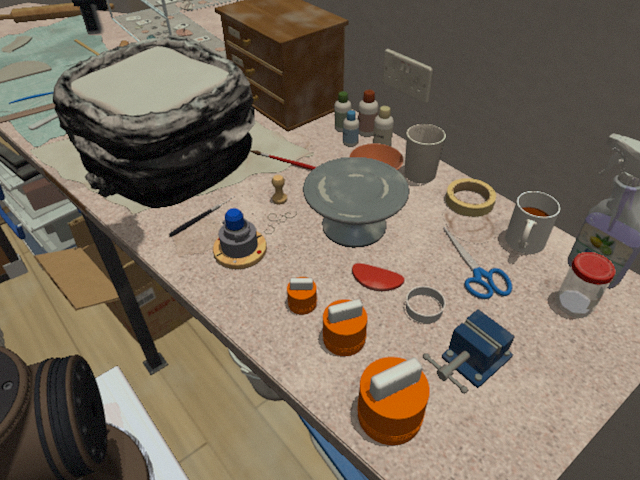

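step_arm --targets '[{"travel":[0,1,-0.93],"yaw":-0.075,"fingers":0},{"travel":[0,1,-0.93],"yaw":-0.075,"fingers":0},{"travel":[0,1,-0.93],"yaw":-0.075,"fingers":0},{"travel":[0,1,-0.93],"yaw":-0.075,"fingers":0},{"travel":[0,1,-0.93],"yaw":-0.075,"fingers":0},{"travel":[0,1,-0.93],"yaw":-0.075,"fingers":0},{"travel":[0,1,-0.93],"yaw":-0.075,"fingers":0},{"travel":[0.5,1,-0.93],"yaw":-0.075,"fingers":0},{"travel":[0.8,1,-0.93],"yaw":-0.075,"fingers":0},{"travel":[0.8,1,-0.93],"yaw":-0.075,"fingers":0}]'

```text
clock: 3.45
position: [0.4648, 0.012, 0.2824]
tool_rot: [-0.135, 0.694, -0.134, -0.694]
force: [1.3, 1.0, -0.4]
grip_width: 0.0852
```

```bash
cat >> h.py <<'E'
def goal(x,y,z,yang=None):
    from scipy.spatial.transform import Rotation as R
    s=read_state(); A=R.from_quat(s['tool_rot'],scalar_first=True).as_matrix()
    t=A.T@(np.array([x,y,z])-s['position'])/.3
    a=np.degrees(np.arctan2(A[1,1],A[0,1]))
    print('pos',s['position'].round(4),'yang',a.round(2),'j',s['joint_pos'].round(2),'travel',t.round(4), 'yaw',None if yang is None else round(-(yang-a)/45,4),'tilt',A[:,0].round(4))
E
python3 - <<'E'
from h import *
shot('scene','s2'); shot('top','t2')
goal(.4606,-.0355,.081,-111.8)
E
```

```text
pos [0.4612 0.0112 0.2776] yang -111.97 j [ 0.45 -0.01 -0.38 -0.   -1.22  0.74] travel [ 0.6558  0.1407 -0.0627] yaw -0.0037 tilt [-0.0113 -0.0029 -0.9999]
```

View pics/s2.png

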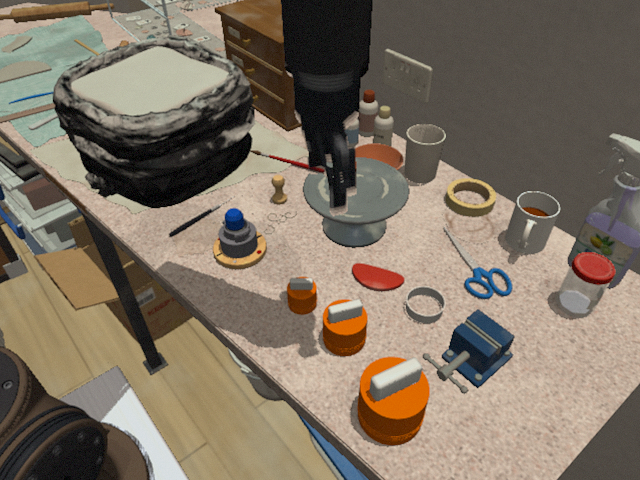

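View pics/t2.png

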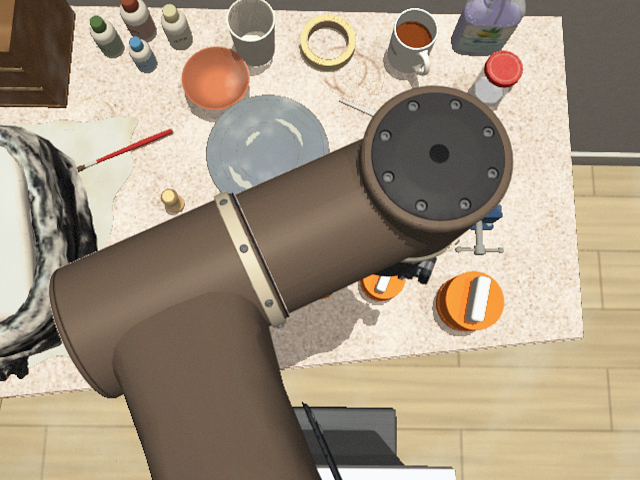

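step_arm --targets '[{"travel":[0.1,0.14,-0.06],"yaw":0,"fingers":0},{"travel":[0.3,0.14,-0.06],"yaw":0,"fingers":60},{"travel":[0.4,0.14,-0.06],"yaw":0,"fingers":100},{"travel":[0.4,0.14,-0.06],"yaw":0,"fingers":100},{"travel":[0.4,0.14,-0.06],"yaw":0,"fingers":100}]'

```text
clock: 4.05
position: [0.4675, -0.032, 0.1662]
tool_rot: [-0.133, 0.695, -0.134, -0.694]
force: [0.6, 0.6, 0.5]
grip_width: 0.0522
```

```bash
python3 - <<'E'
from h import *
d=shot('scene','s3'); goal(.4606,-.0355,.081,-111.8); print(read_state()['grip_width'])
cv2.imwrite('pics/s3c.png',cv2.resize(d['img'][200:370,270:430],None,fx=4,fy=3.5)[:,:,::-1])
E
```

```text
pos [ 0.4682 -0.0317  0.167 ] yang -111.74 j [ 0.35  0.09 -0.55  0.   -0.93  0.84] travel [0.2865 0.0215 0.0198] yaw 0.0014 tilt [ 0.0034  0.     -1.    ]
0.05219635495795785
```

View pics/s3c.png

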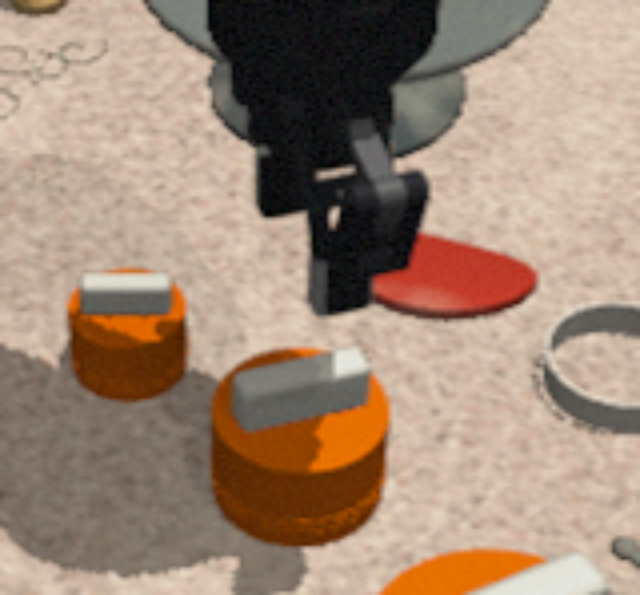

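step_arm --targets '[{"travel":[0,0.0215,0.02],"yaw":0,"fingers":100},{"travel":[0.06,0.0215,0.02],"yaw":0,"fingers":100},{"travel":[0.12,0.0215,0.02],"yaw":0,"fingers":100},{"travel":[0.18,0.0215,0.02],"yaw":0,"fingers":100},{"travel":[0.23,0.0215,0.02],"yaw":0,"fingers":100},{"travel":[0.27,0.0215,0.02],"yaw":0,"fingers":100},{"travel":[0.287,0.0215,0.02],"yaw":0,"fingers":100},{"travel":[0.287,0.0215,0.02],"yaw":0,"fingers":100}]'

```text
clock: 4.9
position: [0.4585, -0.036, 0.0788]
tool_rot: [-0.134, 0.695, -0.134, -0.694]
force: [-0.5, -0.5, 0.6]
grip_width: 0.0521
```

```bash
python3 - <<'E'
from h import *
d=shot('scene','s4'); goal(.4606,-.0355,.081,-111.8); print(read_state()['force'])
cv2.imwrite('pics/s4c.png',cv2.resize(d['img'][200:370,270:430],None,fx=4,fy=3.5)[:,:,::-1])
E
```

```text
pos [ 0.4587 -0.036   0.0791] yang -111.8 j [ 0.35  0.2  -0.67  0.   -0.7   0.84] travel [-0.0064 -0.0039 -0.0051] yaw 0.0001 tilt [ 1.6e-03  4.0e-04 -1.0e+00]
[-0.3110308   0.02750877  1.78075933]
```

View pics/s4c.png

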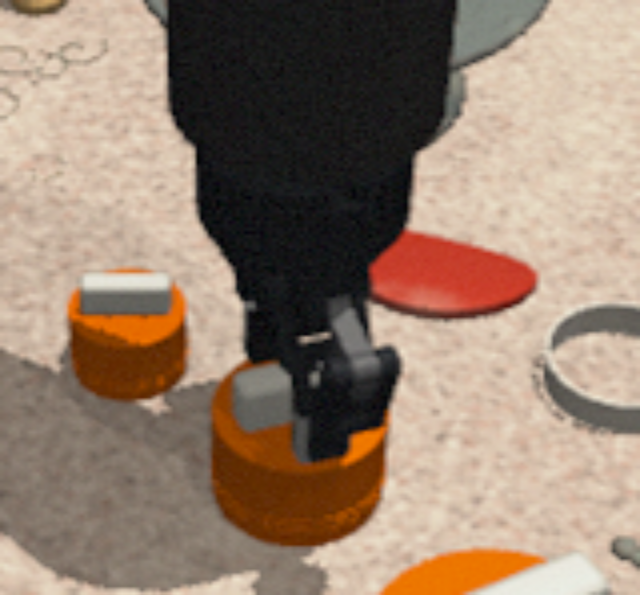

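step_arm --targets '[{"travel":[-0.0065,-0.004,-0.005],"yaw":0,"fingers":100},{"travel":[-0.0065,-0.004,-0.005],"yaw":0,"fingers":255},{"travel":[-0.0065,-0.004,-0.005],"yaw":0,"fingers":255},{"travel":[-0.0065,-0.004,-0.005],"yaw":0,"fingers":255},{"travel":[-0.0065,-0.004,-0.005],"yaw":0,"fingers":255},{"travel":[-0.0065,-0.004,-0.005],"yaw":0,"fingers":255},{"travel":[-0.0065,-0.004,-0.005],"yaw":0,"fingers":255}]'

```text
clock: 5.65
position: [0.4603, -0.0356, 0.0803]
tool_rot: [-0.134, 0.695, -0.134, -0.694]
force: [-1.9, 0.7, 6.0]
grip_width: 0.0146
```

```bash
python3 - <<'E'
from h import *
d=shot('scene','s5'); goal(.4606,-.0355,.25,-111.8); s=read_state(); print(s['force'],s['grip_width'])
E
```

```text
pos [ 0.4603 -0.0356  0.0803] yang -111.81 j [ 0.35  0.2  -0.66  0.   -0.71  0.84] travel [-0.5656 -0.0008 -0.0012] yaw -0.0002 tilt [ 6.e-04  1.e-04 -1.e+00]
[-1.28970541  2.9678034   6.72152216] 0.014578749292665734
```

step_arm --targets '[{"travel":[-0.1,0,0],"yaw":0,"fingers":255},{"travel":[-0.2,0,0],"yaw":0,"fingers":255},{"travel":[-0.32,0,0],"yaw":0,"fingers":255},{"travel":[-0.44,0,0],"yaw":0,"fingers":255},{"travel":[-0.565,0,0],"yaw":0,"fingers":255},{"travel":[-0.565,0,0],"yaw":0,"fingers":255},{"travel":[-0.565,0,0],"yaw":0,"fingers":255}]'

```text
clock: 6.4
position: [0.4598, -0.0356, 0.2495]
tool_rot: [-0.134, 0.695, -0.134, -0.694]
force: [-0.9, 0.2, -2.9]
grip_width: 0.015
```

```bash
python3 - <<'E'
from h import *
d=shot('scene','s6'); goal(.4425,.2518,.25,-94.6); s=read_state(); print(s['force'],s['grip_width'])
E
```

```text
pos [ 0.4592 -0.0357  0.2485] yang -111.85 j [ 0.35 -0.   -0.44 -0.   -1.14  0.84] travel [-0.0046 -0.8688  0.4083] yaw -0.3833 tilt [-1.3e-03  4.0e-04 -1.0e+00]
[-0.71039495  1.08134236 -2.1670506 ] 0.01498435908866133
```

View pics/s6.png

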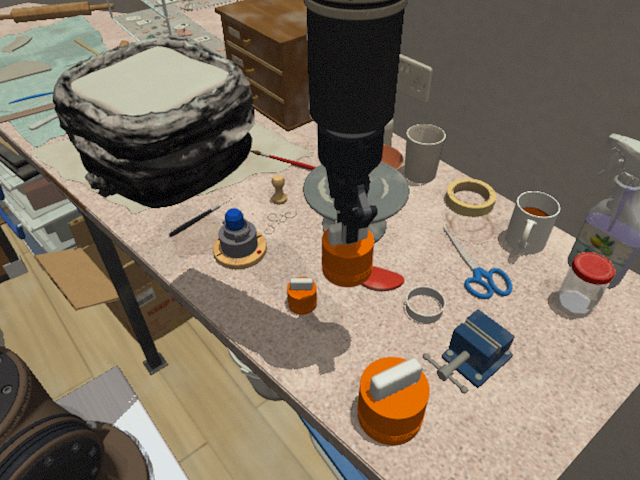

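step_arm --targets '[{"travel":[0,-0.12,0.06],"yaw":-0.05,"fingers":255},{"travel":[0,-0.24,0.11],"yaw":-0.1,"fingers":255},{"travel":[0,-0.36,0.17],"yaw":-0.16,"fingers":255},{"travel":[0,-0.48,0.22],"yaw":-0.22,"fingers":255},{"travel":[0,-0.6,0.28],"yaw":-0.27,"fingers":255},{"travel":[0,-0.72,0.34],"yaw":-0.32,"fingers":255},{"travel":[0,-0.82,0.385],"yaw":-0.36,"fingers":255},{"travel":[0,-0.869,0.408],"yaw":-0.383,"fingers":255},{"travel":[0,-0.869,0.408],"yaw":-0.383,"fingers":255},{"travel":[0,-0.869,0.408],"yaw":-0.383,"fingers":255}]'

```text
clock: 7.45
position: [0.4427, 0.2512, 0.248]
tool_rot: [0.028, -0.706, 0.029, 0.707]
force: [-0.2, -0.9, -1.9]
grip_width: 0.015
```

```bash
python3 - <<'E'
from h import *
d=shot('scene','s7'); t=shot('top','t7'); goal(.4425,.2518,.20,-94.6); s=read_state(); print(s['force'],s['grip_width'])
E
```

```text
pos [0.443  0.2507 0.2487] yang -94.65 j [ 0.9   0.08 -0.35 -0.   -1.14  0.59] travel [ 0.1624 -0.0038  0.002 ] yaw -0.0012 tilt [-0.001  -0.0011 -1.    ]
[-1.04616442 -0.58256071 -0.37291687] 0.015109800067760276
```

View pics/s7.png

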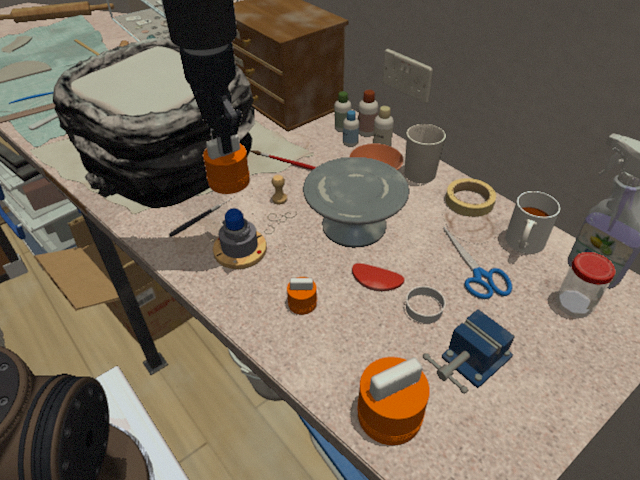

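View pics/t7.png

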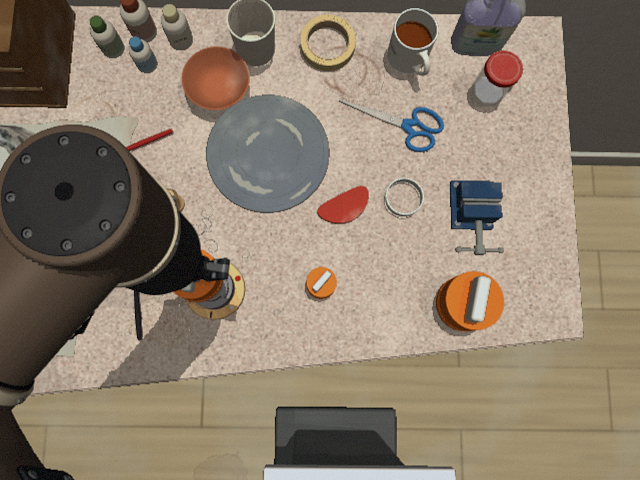

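```bash
cat >> h.py <<'E'
from scipy.optimize import minimize
def sil(d,x,y,z0,R=.0355,h=.059):
    a=np.linspace(0,2*np.pi,60); P=[proj(d,np.array([x+R*np.cos(q),y+R*np.sin(q),z])) for z in (z0,z0+h) for q in a]
    H=cv2.convexHull((np.array(P)*16).astype(np.int32)); m=np.zeros((480,640),np.uint8); cv2.fillConvexPoly(m,H,255,shift=4); return m
def fitcap(d,roi,x0,z0=None,h=.059):
    l,t,r,b=roi; M=masks(d)['orange']*0
    hsv=cv2.cvtColor(d['img'],cv2.COLOR_RGB2HSV).astype(int)
    M=((hsv[...,0]<18)&(hsv[...,1]>190)).astype(np.uint8)
    m=np.zeros_like(M); m[t:b,l:r]=M[t:b,l:r]; 
    ys,xs=np.nonzero(m); H=cv2.convexHull(np.c_[xs,ys].astype(np.int32)); hm=np.zeros_like(m); cv2.fillConvexPoly(hm,H,1)
    g=cv2.GaussianBlur(hm.astype(float),(0,0),1)
    def c(p):
        z=z0 if z0 is not None else p[2]/1000
        return ((cv2.GaussianBlur(sil(d,p[0]/1000,p[1]/1000,z,h=h)/255.,(0,0),1)-g)**2).sum()
    p0=np.array(x0)*1000; r=minimize(c,p0,method='Nelder-Mead',options=dict(initial_simplex=np.vstack([p0]+[p0+5*np.eye(len(p0))[i] for i in range(len(p0))])))
    return r.x/1000,r.fun
E
python3 - <<'E'
from h import *
class D(dict):pass
d=get_image('scene'); t=get_image('top')
def ld(n,b): e=dict(b); e['img']=cv2.imread(f'pics/{n}.png')[:,:,::-1].copy(); return e
print('start scene',fitcap(ld('scene0',d),(318,290,372,360),[.46,-.036],0.)); print('start scene 3',fitcap(ld('scene0',d),(318,290,372,360),[.46,-.036,0.]))
print('start top',fitcap(ld('top0',t),(352,248,414,312),[.46,-.036],0.))
print('now',fitcap(d,(198,130,255,200),[.443,.25,.168])); print('now z',fitcap(d,(198,130,255,200),[.443,.25],.168))
E
```

```text
start scene (array([ 0.46139076, -0.03369299]), np.float64(49.17510122697531))
start scene 3 (array([ 0.47548451, -0.01923874, -0.02813464]), np.float64(4.87370730261985))
start top (array([ 0.46139639, -0.03473768]), np.float64(33.30322185587481))
now (array([0.40949455, 0.18432631, 0.22860347]), np.float64(306.04612037124616))
now z (array([0.45005078, 0.26128906]), np.float64(581.2526019271888))
```

```bash
python3 - <<'E'
from h import *
d=get_image('scene')
for z in (.25,.3,.35,.4,.45,.5): print(z,proj(d,np.array([.459,-.0357,z])).round(), proj(d,np.array([.443,.2507,z])).round())
goal(.4425,.2518,.150,-94.6)
E
```

```text
0.25 [347. 228.] [223. 141.]
0.3 [348. 198.] [218. 114.]
0.35 [350. 166.] [213.  83.]
0.4 [351. 129.] [207.  50.]
0.45 [353.  87.] [201.  14.]
0.5 [354.  39.] [195. -27.]
pos [0.4433 0.2509 0.2494] yang -94.66 j [ 0.9   0.08 -0.34 -0.   -1.14  0.59] travel [ 0.3314 -0.0028  0.0031] yaw -0.0014 tilt [ 0.  0. -1.]
```

step_arm --targets '[{"travel":[0.08,-0.003,0.003],"yaw":0,"fingers":255},{"travel":[0.16,-0.003,0.003],"yaw":0,"fingers":255},{"travel":[0.22,-0.003,0.003],"yaw":0,"fingers":255},{"travel":[0.27,-0.003,0.003],"yaw":0,"fingers":255},{"travel":[0.31,-0.003,0.003],"yaw":0,"fingers":255},{"travel":[0.331,-0.003,0.003],"yaw":0,"fingers":255},{"travel":[0.331,-0.003,0.003],"yaw":0,"fingers":255},{"travel":[0.331,-0.003,0.003],"yaw":0,"fingers":255}]'

```text
clock: 8.5
position: [0.4428, 0.253, 0.1506]
tool_rot: [-0.028, 0.707, -0.028, -0.706]
force: [0.8, 0.9, -1.3]
grip_width: 0.015
```

```bash
python3 - <<'E'
from h import *
d=shot('scene','s8'); goal(.4425,.2518,.1305,-94.6); s=read_state(); print(s['force'],s['grip_width'])
cv2.imwrite('pics/s8c.png',cv2.resize(d['img'][150:280,190:290],None,fx=5,fy=4.5)[:,:,::-1])
E
```

```text
pos [0.4428 0.2531 0.1508] yang -94.58 j [ 0.9   0.18 -0.48  0.   -0.91  0.59] travel [0.0677 0.0044 0.0008] yaw 0.0003 tilt [ 9.e-04  8.e-04 -1.e+00]
[ 1.21964355 -1.17335793 -1.74668874] 0.014868364884220844
```

View pics/s8c.png

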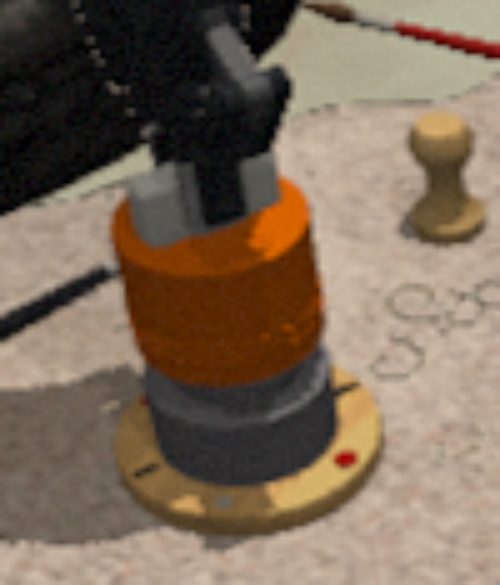

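step_arm --targets '[{"travel":[0.01,0.004,0.001],"yaw":0,"fingers":255},{"travel":[0.02,0.004,0.001],"yaw":0,"fingers":255},{"travel":[0.03,0.004,0.001],"yaw":0,"fingers":255},{"travel":[0.038,0.004,0.001],"yaw":0,"fingers":255},{"travel":[0.038,0.004,0.001],"yaw":0,"fingers":255}]'

```text
clock: 9.05
position: [0.4418, 0.2514, 0.1382]
tool_rot: [0.028, -0.706, 0.029, 0.707]
force: [-0.9, -0.2, -1.5]
grip_width: 0.0149
```

```bash
python3 - <<'E'
from h import *
goal(.4425,.2518,.1305,-94.6); s=read_state(); print(s['force'],s['wrist_torque'],s['grip_width'])
E
```

```text
pos [0.4418 0.2514 0.1382] yang -94.59 j [ 0.9   0.19 -0.5  -0.   -0.88  0.59] travel [ 0.0258 -0.0014 -0.0021] yaw 0.0002 tilt [-5.e-04 -6.e-04 -1.e+00]
[-0.87506424 -0.20851144 -1.47931978] [-0.02319902 -0.00464314 -0.00252303] 0.01490244525775568
```

step_arm --targets '[{"travel":[0.007,-0.001,-0.002],"yaw":0,"fingers":255},{"travel":[0.014,-0.001,-0.002],"yaw":0,"fingers":255},{"travel":[0.02,-0.001,-0.002],"yaw":0,"fingers":255},{"travel":[0.024,-0.001,-0.002],"yaw":0,"fingers":255},{"travel":[0.024,-0.001,-0.002],"yaw":0,"fingers":255}]'

```text
clock: 9.55
position: [0.4426, 0.2517, 0.1313]
tool_rot: [0.028, -0.706, 0.028, 0.707]
force: [-0.8, -0.1, -1.7]
grip_width: 0.0148
```

```bash
python3 - <<'E'
from h import *
goal(.4425,.2518,.1305,-94.6); s=read_state(); print(s['force'],s['wrist_torque'],s['grip_width'])
d=shot('scene','s9');cv2.imwrite('pics/s9c.png',cv2.resize(d['img'][150:280,190:290],None,fx=5,fy=4.5)[:,:,::-1])
E
```

```text
pos [0.4426 0.2517 0.1313] yang -94.59 j [ 0.9   0.2  -0.51 -0.   -0.86  0.59] travel [ 0.0025 -0.0002  0.0002] yaw 0.0002 tilt [-3.e-04 -3.e-04 -1.e+00]
[-0.75475234 -0.12792853 -1.6615032 ] [-0.00878808  0.03193802  0.04433947] 0.014817308654271133
```

View pics/s9c.png

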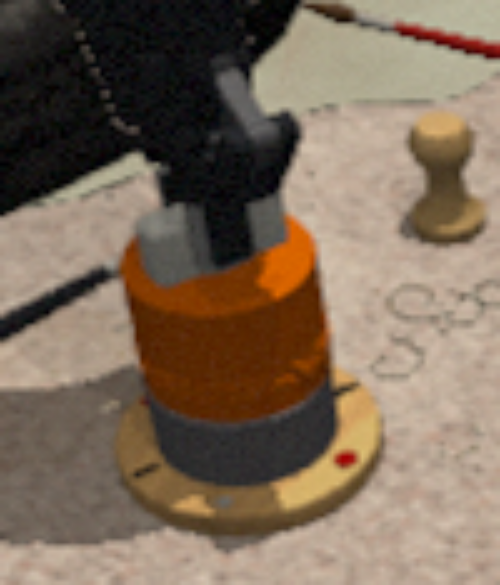

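step_arm --targets '[{"travel":[0.001,0,0],"yaw":0.1,"fingers":255},{"travel":[0.001,0,0],"yaw":0.2,"fingers":255},{"travel":[0.001,0,0],"yaw":0.3,"fingers":255},{"travel":[0.001,0,0],"yaw":0.4,"fingers":255},{"travel":[0.001,0,0],"yaw":0.5,"fingers":255},{"travel":[0.001,0,0],"yaw":0.6,"fingers":255},{"travel":[0.001,0,0],"yaw":0.7,"fingers":255},{"travel":[0.001,0,0],"yaw":0.8,"fingers":255},{"travel":[0.001,0,0],"yaw":0.9,"fingers":255},{"travel":[0.001,0,0],"yaw":1.0,"fingers":255}]'

```text
clock: 10.6
position: [0.4427, 0.2519, 0.1313]
tool_rot: [-0.298, 0.641, -0.297, -0.641]
force: [-0.0, 1.1, -1.9]
grip_width: 0.0148
```

```bash
python3 - <<'E'
from h import *
goal(.4425,.2518,.1305,-154.6); s=read_state(); print(s['force'],s['wrist_torque'],s['grip_width'])
E
```

```text
pos [0.4427 0.2519 0.1313] yang -139.77 j [ 0.9   0.2  -0.51  0.   -0.86 -0.2 ] travel [0.0027 0.0008 0.0002] yaw 0.3295 tilt [ 2.e-04  1.e-04 -1.e+00]
[-0.03922514  1.11171477 -1.87593073] [-0.03091524 -0.05201178 -0.00061276] 0.014826066286627108
```

Turning freely. Now the last 15° plus a slight overtravel, watching the torque.

step_arm --targets '[{"travel":[0,0,0],"yaw":0.1,"fingers":255},{"travel":[0,0,0],"yaw":0.2,"fingers":255},{"travel":[0,0,0],"yaw":0.27,"fingers":255},{"travel":[0,0,0],"yaw":0.33,"fingers":255},{"travel":[0,0,0],"yaw":0.36,"fingers":255},{"travel":[0,0,0],"yaw":0.36,"fingers":255}]'

```text
clock: 11.2
position: [0.4424, 0.2518, 0.1312]
tool_rot: [0.384, -0.594, 0.384, 0.594]
force: [-3.4, 0.9, -0.3]
grip_width: 0.015
```

```bash
python3 - <<'E'
from h import *
goal(.4425,.2518,.1305,-154.6); s=read_state(); print(s['force'],s['wrist_torque'],s['grip_width'])
E
```

```text
pos [0.4424 0.2518 0.1312] yang -155.74 j [ 0.9   0.2  -0.51 -0.   -0.86 -0.48] travel [ 0.0024 -0.0004 -0.0003] yaw -0.0253 tilt [-4.e-04 -3.e-04 -1.e+00]
[-3.36121925  0.87306739 -0.28698113] [0.26471082 1.46774784 0.56745888] 0.015009848673499164
```

step_arm --targets '[{"travel":[0.002,0,0],"yaw":-0.01,"fingers":255},{"travel":[0.002,0,0],"yaw":-0.01,"fingers":255},{"travel":[0.002,0,0],"yaw":-0.01,"fingers":110},{"travel":[0.002,0,0],"yaw":-0.01,"fingers":110},{"travel":[0.002,0,0],"yaw":-0.01,"fingers":110},{"travel":[0.002,0,0],"yaw":-0.01,"fingers":110},{"travel":[0.002,0,0],"yaw":-0.01,"fingers":110}]'

```text
clock: 11.9
position: [0.4428, 0.2519, 0.1306]
tool_rot: [-0.382, 0.595, -0.382, -0.595]
force: [0.1, 0.7, 0.4]
grip_width: 0.0486
```

step_arm --targets '[{"travel":[-0.05,0,0],"yaw":0,"fingers":110},{"travel":[-0.12,0,0],"yaw":0,"fingers":110},{"travel":[-0.25,0,0],"yaw":0,"fingers":110},{"travel":[-0.4,0,0],"yaw":0,"fingers":110},{"travel":[-0.55,0,0],"yaw":0,"fingers":110},{"travel":[-0.7,0,0],"yaw":0,"fingers":110},{"travel":[-0.8,0,0],"yaw":0,"fingers":110},{"travel":[-0.8,0,0],"yaw":0,"fingers":110},{"travel":[-0.8,0,0],"yaw":0,"fingers":110}]'

```text
clock: 12.8
position: [0.4426, 0.252, 0.3709]
tool_rot: [0.382, -0.595, 0.381, 0.595]
force: [-0.4, 0.6, 0.4]
grip_width: 0.0486
```

```bash
python3 - <<'E'
from h import *
goal(.46,-.05,.37); s=read_state(); print(s['force'],s['wrist_torque'],s['grip_width'])
d=shot('scene','s10');cv2.imwrite('pics/s10c.png',cv2.resize(d['img'][150:280,190:290],None,fx=5,fy=4.5)[:,:,::-1])
E
```

```text
pos [0.4426 0.252  0.3709] yang -155.34 j [ 0.9   0.02 -0.14 -0.   -1.41 -0.47] travel [ 0.0018  0.3672 -0.939 ] yaw None tilt [ 6.0e-04  1.3e-03 -1.0e+00]
[-0.44109714  0.60856782  0.42135971] [ 0.02625694 -0.02524653 -0.06309419] 0.048567457986320145
```

View pics/s10c.png

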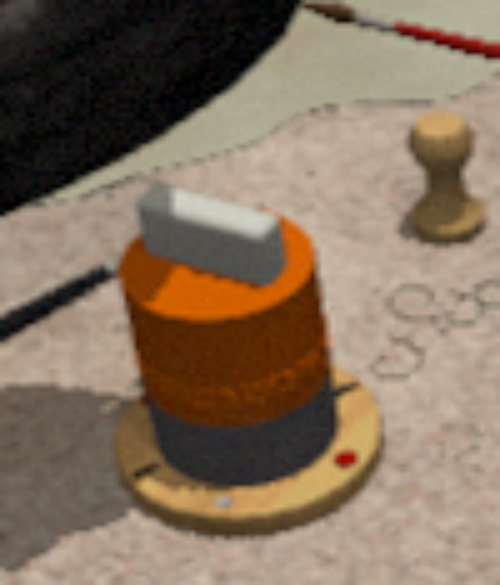

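The cap is seated on the shoulder with its bar in line with the red dot at (345,458) in the crop. I move aside for a check from above.

step_arm --targets '[{"travel":[0,0.06,-0.15],"yaw":0,"fingers":110},{"travel":[0,0.12,-0.3],"yaw":0,"fingers":110},{"travel":[0,0.18,-0.45],"yaw":0,"fingers":110},{"travel":[0,0.24,-0.6],"yaw":0,"fingers":110},{"travel":[0,0.3,-0.75],"yaw":0,"fingers":110},{"travel":[0,0.36,-0.9],"yaw":0,"fingers":110},{"travel":[0,0.36,-0.95],"yaw":0,"fingers":110},{"travel":[0,0.36,-0.95],"yaw":0,"fingers":110},{"travel":[0,0.36,-0.95],"yaw":0,"fingers":110}]'

```text
clock: 13.75
position: [0.463, -0.0525, 0.3693]
tool_rot: [0.382, -0.594, 0.383, 0.596]
force: [-0.1, -0.3, -0.1]
grip_width: 0.0488
```

```bash
python3 - <<'E'
from h import *
t=shot('top','t11'); M=masks(t)
for k,z in (('white',.137),('red',.014)):
    for ce,a,m in blobs(t,M[k],(175,250,250,328),12):
        ys,xs=np.nonzero(m); P=np.array([at(t,u,v,z)[:2] for u,v in np.c_[xs,ys]]); w,V=np.linalg.eigh(np.cov(P.T)); print(k,a,ce.round(1),P.mean(0).round(4),np.degrees(np.arctan2(V[1,1],V[0,1])).round(1))
E
```

```text
(no output)
```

View pics/t11.png

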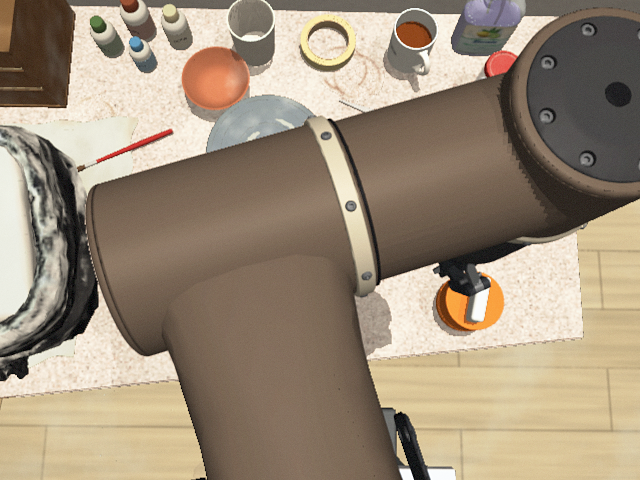

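The arm hides the shell from the top camera, so I check with the scene camera instead.

```bash
python3 - <<'E'
from h import *
d=shot('scene','s12'); M=masks(d)
hsv=cv2.cvtColor(d['img'],cv2.COLOR_RGB2HSV).astype(int)
B=np.array([.4425,.2518,0]); a=np.radians(-64.6)
def pt(ang,r,z): q=a+np.radians(ang); return B+[r*np.cos(q),r*np.sin(q),z]
im=cv2.resize(d['img'][170:280,190:290],None,fx=6,fy=5)[:,:,::-1].copy()
def dr(p,c): u,v=proj(d,p); cv2.circle(im,(int((u-190)*6),int((v-170)*5)),3,c,-1)
for sx in(-.027,.027):
  for sy in (-.008,.008):
    r=np.hypot(sx,sy); th=np.degrees(np.arctan2(sy,sx))
    dr(pt(th,r,.137),(0,255,0))
for th in range(0,360,10): dr(pt(th,.0355,.05),(255,255,0)); dr(pt(th,.0355,.109),(255,0,255))
cv2.imwrite('pics/s12c.png',im)
E
```

```text
(no output)
```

View pics/s12c.png

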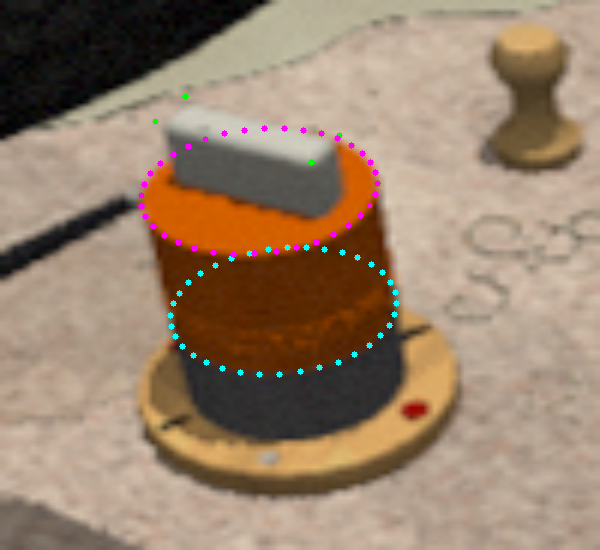

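View pics/s12.png

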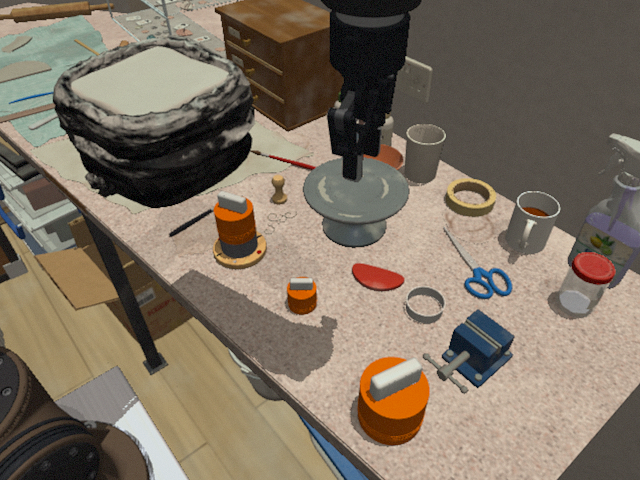

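```bash
python3 - <<'E'
from h import *
job_done(); print(read_state()['clock'])
E
```

```text
the job is handed in; nothing more can be done
the job is handed in; nothing more can be done
```

I put the middle-sized orange cap over the small canister and let it drop between the lugs. I then twisted it about 61° clockwise and let go, and handed the job in at about 13.9 s. The hand-in reports no verdict.

- **Seating:** the gripper went down past the height where the cap would have stood on the lugs, with no contact force. It stopped about 1 mm above the shoulder, the cap still untwisted. I lowered it another 0.6 mm before releasing.
- **Twist:** the cap turned freely until the last degrees. There the wrist torque rose to about 0.6 N m at roughly the expected closed angle, so it reached the stop.
- **Last pictures:** the cap sits upright on the grey cup with its bar along the line of the red dots. The kidney, ring cutter and stamp look unmoved, and the arm is clear of everything.
- **Checks that failed or disagreed:**
  - The final check from above failed because the arm hid the shell.
  - The computed outline in the scene camera sat 1–2 pixels off, which is within the 2 mm calibration.
  - Earlier outline fits of the cap in that camera did not fit well, so I did not use them.
  - The canister is hidden under the cap and could not be seen afterwards. I felt no contact with it.

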